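# Hitch the sample sled onto its ball and lock the coupler

### The arm

A 6-joint arm with a two-finger parallel gripper is mounted at the origin on the work surface; the furniture and walls round the work are solid. World frame = base frame: x ahead of the robot, y to its left, z up, the work surface at z = 0. Lengths are in m, angles in rad, forces in N, time in s.
With the tool pointing down it reaches from about 0.35 to 0.85 m from the base axis. Payload 8.1 kg.
Tool frame: the origin (TCP) lies on the centre line of the jaws, within the pads' length; the fingertips stand 17 mm ahead of it and the grasp point (between the pads) lies 2 mm behind it; z points along the fingers, y is the line along which they close (so a half turn about z gives the same grasp; the last joint's range is limited). The gripper opens to 93 mm and grips with 3 to 60 N. Pads are 15 mm wide; open, the fingers measure 128 mm over their backs; the gripper's body (75 mm by 188 mm) begins 65 mm behind the grasp point.
Start: joints at [-1.352, 0.13, 1.488, -0, 1.523, -0.085], TCP at [0.18, -0.573, 0.208] pointing down, gripper open.
Joint ranges: [-2.96, 2.96], [-0.89, 2.26], [0.02, 2.5], [-1.34, 4.48], [0, 2.73], [-2.66, 2.66]. Speed limits (rad/s): [2.39, 2.39, 2.79, 3.14, 3.14, 3.14].

### API

Orientations are given as a rotation vector (axis times angle).
In Python, from plant import robot, optics, close_job, models gives the robot as it stands.
- The arm moves only by the shell command python3 -m inch 'ROWS' [OPENING] [FORCE]. ROWS is a JSON object of lists of equal length, an entry for each row: "travel": the shift along the tool's x, y, z in m, a list of three; "spin": the turn about the tool's z in rad. In form: {"travel": [[x, y, z], ...], "spin": [spin, ...]}. A call has 1 to 10 rows; each row is the pose to reach, as a shift and turn from the pose commanded when the call began, along the tool's axes at that moment; what a row does not reach only later rows make up. A row lasts 1/12 s, in which the tool goes at most 41.7 mm and 7.16 degrees, less where a joint would pass 70% of its speed; a pose out of reach is approached as far as the arm can. A call with a gripper value outside its range is refused whole. OPENING is the closure, from 0 (fully open) to 1 (shut), set as the call begins (- or left out, the last holds). The fingers move at their own pace and stop on an object; FORCE is the grip in N (left out, the last holds). Time passes only in rows, so rows that repeat a pose let the fingers close. It gives the time, the measured TCP pose, the force, the opening and the grip force at its end, in the units of the state.
- robot.read_state(): the state, without advancing time (a new reading comes with each control period).
- optics.read_camera(name): name is "side" or "top" or "wrist"; returns (picture, depth): 420x560x3 uint8, red, green, blue; 420x560 float32, m along the optical axis (not along the pixel's ray), 0 where there is no reading.
- optics.camera_info(name): a dict with "camera_matrix" (3x3 intrinsics, pixels), "view" (4x4, takes a point from world to camera coordinates). Camera axes: x right, y down, z forward; pixel columns grow to the right and rows downward; lengths in m; the calibration is good to about 2 mm. A picture is of the moment at which its call begins: read the wrist's pose just before it. camera_info takes no time and is no camera call; for the wrist camera it gives the pose at the moment of the call.
- close_job(): hands the job in; it is judged then, once.
Trained networks look in the newest picture that a camera, given by its name, has taken for a name from the list of things; names that differ only in an ending like _2 or _b are one class to them, and where a whole thing is asked for, a point or a joint stands for the part that bears it (a point fixed in the world has none). Each returns a list of dicts, best first, with "p" (0 to 1); they miss things now and then, are a little off and sometimes report something else, mostly with a low value. They report only what shows in the picture. A call takes as long as a camera call. They do not tell look-alikes from the thing itself.
- models.look_for(camera, name): "centre" ([x, y, z] in m, in world coordinates, good to about 4 mm: the middle of the surface that is visible of it).
- models.masks_of(camera, name): "region" (420x560 bool, what is visible of it).
The state is a dict: "t": time; "q": joint angles; "dq": joint speeds; "joint_torque": joint torques, N m; "tool_pos": TCP position; "orientation": TCP orientation; "force": force on the tool from outside, world axes, zero at the start; "wrist_torque": the same for the moment, N m; "opening": finger opening in m; "gripper_force": force on a finger pad.
Only numpy, scipy, OpenCV 4.12 (cv2) and the standard library are available. Lean on these libraries where they do the work, as an engineer would, in place of code of your own. Each camera call takes 0.05 s, during which the arm holds its last target. There are 200 camera calls.

### The job

Hitch the sample sled to the small ball: raise the locking handle on the sled's coupler well up, lift the sled by its carrying bar and lower the coupler onto the smaller of the two stand balls until the sled stands level on its feet with the ball fully seated, then press the locking handle all the way down. Leave the vial and the tape roll where they are.

Things in the scene. Friction and masses are not known exactly. Their poses are not given: they have to be found in the camera images.
- sled: Loose aluminium sample sled, 206 mm long, 84 wide, 114 high, about 0.65 kg. Origin: table level, under the middle of its deck; own x axis points along the tongue to the coupler head, z up. Deck 86 x 84 mm (rim top 34 mm high) on four rubber feet. Tongue 36 mm wide, top 63 mm high. Dark head 49 mm square at the +x end, 53 to 107 mm high, open below. Centre of mass about under the carrying bar.
- carry_grip (a point): Middle of the black carrying bar over the deck, at (0.002, 0, 0.104) m in the sled's frame: 44 mm long along the sled's x, 16 mm wide across it, 94 to 114 mm above the feet, flat sides, free on both sides. Pinch it across, from above; it then hangs nearly level.
- coupler_seat (a point): Point inside the coupler head where the ball's centre comes to lie, at (0.135, 0, 0.075) m in the sled's frame. The cavity is 39 mm wide (1.5 mm play each side of the 36 mm ball), its roof 19 mm above this point; its lips end 22 mm below it and flare out about 4 mm at the front and sides.
- lock (a joint): Locking handle hinged on the coupler (rad): 0 = fully down (locked, lying back along the tongue), 0.95 = fully raised (stop). Starts at or near 0. Stiff hinge (about 0.1 N m): it stays where it is left. Raising it swings a steel jaw back out of the cavity; below about 0.4 rad the jaw bars the ball's way in; down, with the ball seated, the jaw lies under the ball.
- lock_pin (a point): Hinge pin of the locking handle, at (0.105, 0, 0.083) m in the sled's frame; its axis lies along the sled's y. Raising the handle lifts its end and carries it forward towards the head.
- lock_grip (a point): Centre of the black ball knob (22 mm in diameter) at the end of the locking handle; 60 mm behind the pin and 4 mm above it when the handle is down (87 mm above the feet). A flat steel lever, 12 mm wide, top face 6.5 mm above the pin, leads to it. Sides free for a pinch from above; the tongue's top is 24 mm below. Press it down from above along its arc.
- stand_small: Fixed hitch stand with the smaller ball, the one that fits the coupler: grey round foot 90 mm in diameter, 18 mm high, slender neck (16 mm), steel ball 36 mm in diameter. Origin under the middle of its foot. It and the other stand may be in either of two places, side by side at the far side of the table.
- stand_small_ball (a point): Centre of the 36 mm ball, 75 mm above the table.
- stand_large: Fixed hitch stand of the same shape and height with a ball 50 mm in diameter, too large for the coupler. Origin under the middle of its foot.
- vial: Bystander: small pink-capped vial with a dark base, 40 mm in diameter, 58 mm high, loose on the table at the left side. Origin under its base.
- tape: Bystander: green tape roll lying flat, 85 mm in diameter, 13 mm high, at the far edge of the table. Origin under its middle.
There are look-alikes about, which are no part of the job. What is shaped like the stand_small but red is not meant.

How it is judged:
By the outcome, as a careful person would: the job done as asked, in the order asked, and still so for the second after the job is handed in, with the robot touching nothing.
It also fails if it takes over 64 s, if anything falls off the work surface, if the arm or the gripper's body presses on something with over 40 N, if the wrist force passes 120 N, or if a joint passes its speed limit or range.

## Working session

There is one attempt and no reset: what is moved stays moved. The work goes in short steps, Python scripts to look and compute and a shell command to move; the robot and the scene stay as the last step left them, time stands still between calls to the robot, and variables do not carry over. Pictures are saved under pics/ and viewed, at most 12 in all, crops included, and the job is handed in when it is done.

```bash
ls; mkdir -p pics; cat > h.py <<'E'
import numpy as np,cv2
from scipy.spatial.transform import Rotation as R
from plant import robot,optics,models,close_job
def snap(c,fn=None):
    i=optics.camera_info(c);p,d=optics.read_camera(c)
    if fn: cv2.imwrite('pics/'+fn,p[:,:,::-1])
    return p,d,i
def cloud(d,i):
    K=np.array(i['camera_matrix']);T=np.linalg.inv(np.array(i['view']))
    v,u=np.mgrid[:d.shape[0],:d.shape[1]]
    P=np.stack([(u-K[0,2])/K[0,0]*d,(v-K[1,2])/K[1,1]*d,d],-1)
    return P@T[:3,:3].T+T[:3,3]
def proj(p,i):
    K=np.array(i['camera_matrix']);T=np.array(i['view'])
    c=T[:3,:3]@np.array(p)+T[:3,3];q=K@c;return q[:2]/q[2]
def tool():
    s=robot.read_state();return np.array(s['tool_pos']),R.from_rotvec(s['orientation']),s
E
python3 - <<'E'
from h import *
p,t,s=tool();print(s)
print(t.as_matrix().round(3))
for c in ['top','side']:
    pic,d,i=snap(c,c+'0.png')
    for n in ['sled','carry_grip','lock_grip','stand_small','stand_large','vial','tape']:
        for r in models.look_for(c,n)[:4]:
            print(c,n,round(r['p'],2),np.round(r['centre'],3),proj(r['centre'],i).round())
E
```

```text
pics
{'t': 0.0, 'q': array([-1.35238228e+00,  1.31151419e-01,  1.48925142e+00, -3.28426770e-05,
        1.52300284e+00, -8.54057798e-02]), 'dq': array([ 2.82072578e-04, -2.15096328e-05, -2.74924577e-04, -8.93211147e-04,
        1.36807024e-03, -9.36283295e-05]), 'joint_torque': array([ 1.98099051e-04, -5.59850049e+01, -4.91750872e+01,  7.66023318e-02,
        3.51210753e-02, -1.23903587e-04]), 'tool_pos': array([ 0.17938014, -0.5719507 ,  0.20720859]), 'orientation': array([-3.10362721e+00, -4.75134735e-01,  2.40533151e-04]), 'force': array([ 0.54731854, -0.20706947, -0.40057164]), 'wrist_torque': array([-0.00562557, -0.0353681 , -0.08192811]), 'gripper_force': 0.0, 'opening': 0.09278400119645143}
[[ 0.954  0.299 -0.   ]
 [ 0.299 -0.954  0.002]
 [ 0.    -0.002 -1.   ]]
top sled 0.74 [ 0.506 -0.196  0.058] [365. 208.]
top carry_grip 0.81 [ 0.505 -0.204  0.059] [369. 209.]
top lock_grip 0.47 [ 0.543 -0.208  0.09 ] [373. 191.]
top stand_small 0.84 [ 0.629 -0.04   0.015] [297. 157.]
top stand_small 0.78 [ 0.278 -0.252  0.014] [384. 306.]
top stand_large 0.88 [0.601 0.102 0.014] [238. 167.]
top stand_large 0.6 [ 0.628 -0.04   0.013] [298. 157.]
top vial 0.58 [0.462 0.214 0.06 ] [186. 223.]
top tape 0.93 [ 0.727 -0.148  0.009] [343. 118.]
top tape 0.6 [ 0.628 -0.039  0.014] [297. 157.]
side sled 0.75 [ 0.514 -0.213  0.06 ] [283. 290.]
side sled 0.33 [ 0.628 -0.05   0.012] [335. 255.]
side carry_grip 0.72 [ 0.517 -0.212  0.062] [285. 289.]
side lock_grip 0.66 [ 0.541 -0.211  0.089] [300. 277.]
side stand_small 0.94 [ 0.625 -0.052  0.017] [334. 254.]
side stand_large 0.98 [0.601 0.094 0.016] [317. 217.]
side stand_large 0.16 [ 0.538 -0.211  0.089] [298. 277.]
side vial 0.54 [ 0.515 -0.215  0.061] [284. 290.]
side vial 0.5 [0.458 0.203 0.032] [260. 188.]
side tape 0.9 [ 0.711 -0.139  0.01 ] [382. 285.]
```

View pics/top0.png

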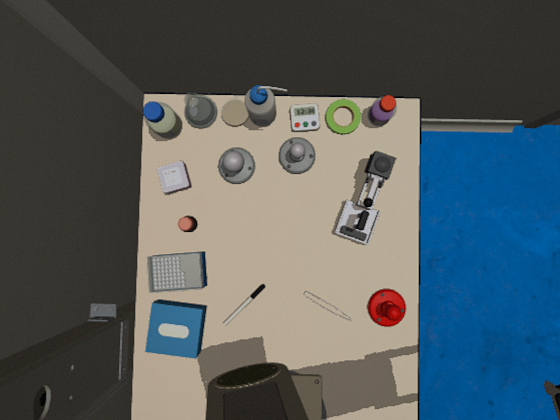

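View pics/side0.png

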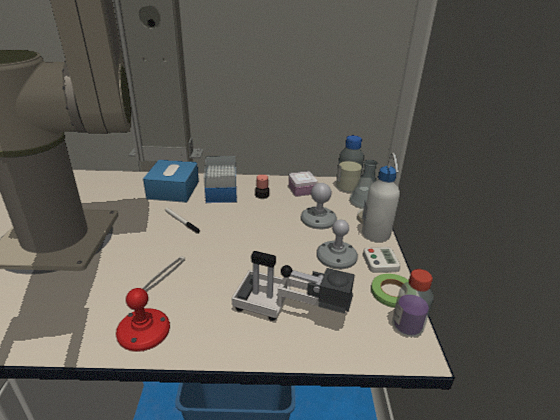

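The top view shows the sled with its bar at (355,222), knob at (368,202) and head at (380,163). The side view agrees.

Candidates for the small stand in the top view:
- Grey stand at (297,152), with the smaller ball. This is my choice.
- Grey stand at (234,161), with the larger ball.
- Red stand at (388,307), which is not meant.

Next I'll measure ball radii and the sled pose, and check the choice in a close crop.

```bash
cat >> h.py <<'E'
from scipy.optimize import least_squares
def ball(P,xy,r0):
    m=(np.hypot(P[...,0]-xy[0],P[...,1]-xy[1])<0.045)&(P[...,2]>0.06)&(P[...,2]<0.12)
    Q=P[m]
    f=lambda a:np.linalg.norm(Q-a[:3],axis=1)-a[3]
    s=least_squares(f,[*Q.mean(0)[:2],0.075,r0],loss='soft_l1',f_scale=0.001)
    return s.x,len(Q)
def sled(P,xy,rad=0.16):
    m=np.hypot(P[...,0]-xy[0],P[...,1]-xy[1])<rad
    out={}
    for n,a,b in [('headtop',.100,.1085),('bartop',.110,.120)]:
        k=m&(P[...,2]>a)&(P[...,2]<b)
        Q=P[k]
        if len(Q)>5: out[n]=(cv2.minAreaRect(Q[:,:2].astype(np.float32)*1000),Q.mean(0).round(4),len(Q))
    return out
E
python3 - <<'E'
from h import *
pic,d,i=snap('top');P=cloud(d,i)
print(ball(P,(.63,-.04),.018));print(ball(P,(.6,.1),.025))
print(sled(P,(.53,-.21)))
p2,d2,i2=snap('side');P2=cloud(d2,i2)
print(ball(P2,(.63,-.045),.018));print(ball(P2,(.6,.1),.025))
print(sled(P2,(.53,-.21)))
cv2.imwrite('pics/crop.png',np.hstack([cv2.resize(pic[125:255,210:410],None,fx=2.5,fy=2.5,interpolation=3)[:,:400],cv2.resize(pic[125:255,310:410],(400,325))[:,:400]])[:,:,::-1])
E
```

```text
(array([ 0.63549452, -0.03817985,  0.07477622,  0.01755994]), 191)
(array([0.60757463, 0.10811943, 0.07468006, 0.02451737]), 372)
{'headtop': (((545.6726684570312, -200.12820434570312), (46.46261978149414, 178.60653686523438), 64.33580780029297), array([ 0.5918, -0.222 ,  0.1034]), 248), 'bartop': (((530.329345703125, -202.89907836914062), (14.937814712524414, 153.2928009033203), 70.2493667602539), array([ 0.4792, -0.1844,  0.1127]), 128)}
(array([ 0.63322678, -0.03684217,  0.07511684,  0.01751114]), 233)
(array([0.60527252, 0.10978944, 0.07502789, 0.02452871]), 330)
{'headtop': (((540.1903686523438, -209.8956298828125), (43.77226638793945, 177.84136962890625), 75.61181640625), array([ 0.5668, -0.2188,  0.104 ]), 347), 'bartop': (((476.7750549316406, -183.03030395507812), (17.717382431030273, 42.26472473144531), 70.64793395996094), array([ 0.476 , -0.185 ,  0.1128]), 152)}
```

View pics/crop.png

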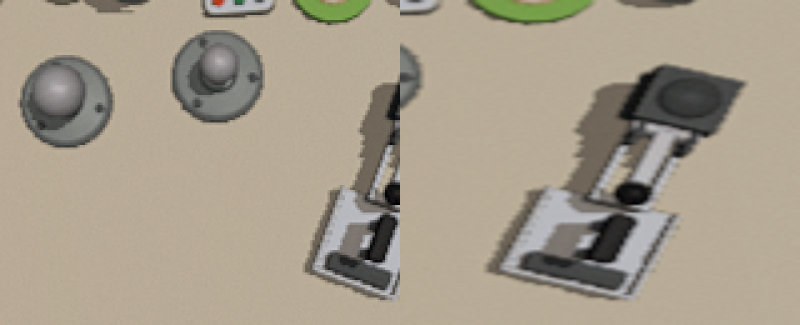

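The crop confirms the choice: the stand at (297,152) has the 36 mm ball (fitted radius 17.5 mm) and the other fits 24.5 mm. The sled's deck, knob and head are clear, with a yaw of about -0.34. I'll move above the knob and refine with the wrist camera.

```bash
python3 -m inch '{"travel":[[0.02,-0.012,-0.01],[0.055,-0.032,-0.025],[0.095,-0.056,-0.04],[0.135,-0.079,-0.05],[0.175,-0.102,-0.05],[0.21,-0.123,-0.05],[0.25,-0.146,-0.05],[0.285,-0.167,-0.05],[0.32,-0.187,-0.05],[0.35,-0.205,-0.05]],"spin":[0,0,0,0,0,0,0,0,0,0]}' && python3 -m inch '{"travel":[[0.025,-0.015,0],[0.05,-0.03,0],[0.07,-0.042,0],[0.085,-0.05,0],[0.085,-0.05,0],[0.085,-0.05,0],[0.085,-0.05,0],[0.085,-0.05,0]],"spin":[0.1,0.2,0.3,0.4,0.5,0.6,0.644,0.644]}'
python3 - <<'E'
from h import *
p,t,s=tool();print(p,s['q'].round(2));print(t.as_matrix().round(3))
pic,d,i=snap('wrist','w1.png');P=cloud(d,i)
print(sled(P,(.53,-.21)))
for n in ['carry_grip','lock_grip','sled']:
    for r in models.look_for('wrist',n)[:2]: print(n,round(r['p'],2),np.round(r['centre'],4),proj(r['centre'],i).round())
E
```

```text
t: 1.73
tool_pos: [0.4445, -0.2802, 0.2586]
orientation: [3.105, 0.475, 0.001]
force: [0.1, -1.4, 0.2]
opening: 0.0927
gripper_force: 0.0
t: 2.4
tool_pos: [0.5097, -0.2086, 0.2582]
orientation: [3.096, -0.534, -0.0]
force: [-0.0, -0.2, 1.0]
opening: 0.0931
gripper_force: 0.0
[ 0.50966595 -0.20859291  0.25821573] [-0.48 -0.02  1.55 -0.    1.61  1.43]
[[ 0.942 -0.335 -0.   ]
 [-0.335 -0.942 -0.   ]
 [-0.     0.    -1.   ]]
{'headtop': (((547.4491577148438, -202.94418334960938), (35.964332580566406, 149.0864715576172), 65.5846939086914), array([ 0.5965, -0.2248,  0.1034]), 854), 'bartop': (((475.5871887207031, -183.78396606445312), (14.833154678344727, 41.15567398071289), 72.05339050292969), array([ 0.4758, -0.1839,  0.112 ]), 410)}
carry_grip 0.82 [ 0.5185 -0.2107  0.0908] [278. 187.]
lock_grip 0.97 [ 0.5407 -0.2074  0.0946] [269. 171.]
sled 0.96 [ 0.5206 -0.208   0.0895] [275. 186.]
```

View pics/w1.png

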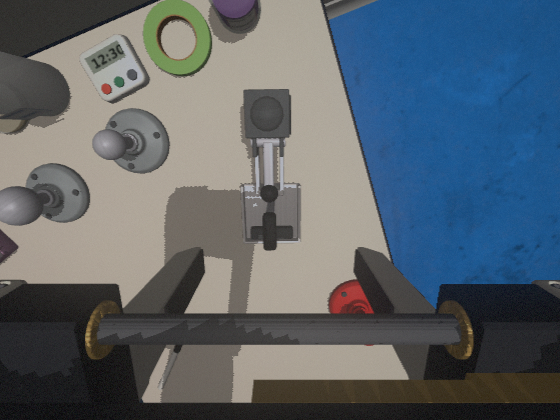

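The wrist picture shows the knob at (269,193), the bar at (269,230), the head at (267,113) and the small ball at (109,144). I'll fit the parts precisely.

```bash
cat >> h.py <<'E'
def fit(P,xy0,yaw0,knob=True):
    "sled pose (x,y,yaw) from bar top and head top footprints"
    c,s=np.cos(yaw0),np.sin(yaw0);D=P[...,:2]-np.array(xy0)
    X=D[...,0]*c+D[...,1]*s;Y=-D[...,0]*s+D[...,1]*c;Z=P[...,2]
    b=(abs(X-.002)<.035)&(abs(Y)<.025)&(Z>.105)&(Z<.125)
    h=(abs(X-.1355)<.04)&(abs(Y)<.04)&(Z>.10)&(Z<.115)
    mid=lambda m:[np.mean(np.percentile(v[m],[3,97])) for v in (X,Y)]
    B,H=np.array(mid(b)),np.array(mid(h));e=H-B
    ext=[np.ptp(np.percentile(v[m],[3,97])).round(4) for m in (b,h) for v in (X,Y)]
    yaw=yaw0+np.arctan2(e[1],e[0]);r=lambda v:np.array(xy0)+[c*v[0]-s*v[1],s*v[0]+c*v[1]]
    k=None
    if knob:
        m=(abs(X-.045)<.013)&(abs(Y)<.013)&(Z>.085)&(Z<.105)
        Q=P[m];f=lambda a:np.linalg.norm(Q-a,axis=1)-.011
        k=least_squares(f,[*Q.mean(0)[:2],.087],loss='soft_l1',f_scale=.001).x
    return dict(bar=r(B),head=r(H),yaw=yaw,dist=np.hypot(*e),ext=ext,zb=np.median(Z[b]),zh=np.median(Z[h]),knob=k)
E
python3 - <<'E'
from h import *
p,t,s=tool()
for c in ['wrist','top','side']:
    pic,d,i=snap(c);P=cloud(d,i)
    a=fit(P,(.475,-.183),-.34); a=fit(P,a['bar']-.002*np.array([np.cos(a['yaw']),np.sin(a['yaw'])]),a['yaw']);print(c,a)
    try: print(ball(P,(.634,-.0375),.018))
    except Exception as e: print(e)
    if c=='wrist': print('knob in tool',t.inv().apply(a['knob']-p))
E
```

```text
wrist {'bar': array([ 0.47615339, -0.18407115]), 'head': array([ 0.60038812, -0.2257199 ]), 'yaw': np.float64(-0.32346773463916617), 'dist': np.float64(0.13103009138542546), 'ext': [np.float64(0.0399), np.float64(0.0152), np.float64(0.0291), np.float64(0.0287)], 'zb': np.float64(0.11180524299839822), 'zh': np.float64(0.10339011877337118), 'knob': array([ 0.51603385, -0.19743193,  0.0878467 ])}
(array([ 0.63179538, -0.03710682,  0.07356256,  0.01774496]), 821)
knob in tool [ 0.00233862 -0.01298903  0.17042815]
top {'bar': array([ 0.47913106, -0.18310575]), 'head': array([ 0.6100149 , -0.23048079]), 'yaw': np.float64(-0.3472917771494041), 'dist': np.float64(0.13919401591093236), 'ext': [np.float64(0.0405), np.float64(0.0123), np.float64(0.0301), np.float64(0.0362)], 'zb': np.float64(0.11187786880523598), 'zh': np.float64(0.10327105529740799), 'knob': array([ 0.52017977, -0.1979635 ,  0.09165463])}
(array([ 0.63539305, -0.03846005,  0.07483519,  0.01750126]), 193)
side {'bar': array([ 0.47677207, -0.18470842]), 'head': array([ 0.60122396, -0.22827015]), 'yaw': np.float64(-0.3367003263455841), 'dist': np.float64(0.13185559348022663), 'ext': [np.float64(0.0404), np.float64(0.0136), np.float64(0.0323), np.float64(0.0281)], 'zb': np.float64(0.11245606320581003), 'zh': np.float64(0.10430102339165459), 'knob': array([ 0.51782728, -0.19656766,  0.08896078])}
(array([ 0.63320645, -0.03664987,  0.07508018,  0.01759204]), 234)
```

```bash
python3 -m inch '{"travel":[[0.0025,-0.013,0.02],[0.0025,-0.013,0.05],[0.0025,-0.013,0.08],[0.0025,-0.013,0.105],[0.0025,-0.013,0.13],[0.0025,-0.013,0.15],[0.0025,-0.013,0.162],[0.0025,-0.013,0.17],[0.0025,-0.013,0.172],[0.0025,-0.013,0.172]],"spin":[0,0,0,0,0,0,0,0,0,0]}' 0 && python3 -m inch '{"travel":[[0,0,0],[0,0,0],[0,0,0],[0,0,0],[0,0,0],[0,0,0],[0,0,0],[0,0,0],[0,0,0],[0,0,0]],"spin":[0,0,0,0,0,0,0,0,0,0]}' 1 15
```

```text
t: 3.58
tool_pos: [0.5165, -0.1975, 0.0865]
orientation: [3.096, -0.532, 0.0]
force: [0.7, 0.6, 0.7]
opening: 0.0928
gripper_force: 0.0
t: 4.42
tool_pos: [0.5162, -0.1974, 0.0862]
orientation: [-3.096, 0.532, 0.0]
force: [-0.0, 0.2, 0.4]
opening: 0.0311
gripper_force: 0.0
```

```bash
python3 -m inch '{"travel":[[0,0,0],[0,0,0],[0,0,0],[0,0,0]],"spin":[0,0,0,0]}' 1 15 && python3 -m inch '{"travel":[[0.0005,0,-0.0045],[0.0013,0,-0.009],[0.0025,0,-0.013],[0.004,0,-0.0175],[0.0057,0,-0.0217],[0.0077,0,-0.0257],[0.01,0,-0.0295],[0.0128,0,-0.0332],[0.0128,0,-0.0332]],"spin":[0,0,0,0,0,0,0,0,0]}' && python3 -m inch '{"travel":[[0.003,0,-0.0035],[0.006,0,-0.0066],[0.0085,0,-0.0088],[0.0106,0,-0.0105],[0.0126,0,-0.012],[0.0146,0,-0.0133],[0.015,0,-0.0138],[0.015,0,-0.0138]],"spin":[0,0,0,0,0,0,0,0]}'
python3 - <<'E'
from h import *
snap('side','s2.png')
im=cv2.imread('pics/s2.png');cv2.imwrite('pics/s2c.png',cv2.resize(im[200:350,200:400],None,fx=3,fy=3))
E
```

```text
t: 4.75
tool_pos: [0.5165, -0.1978, 0.0867]
orientation: [3.096, -0.532, 0.001]
force: [-0.3, -0.3, 8.9]
opening: 0.0048
gripper_force: 5.2
t: 5.5
tool_pos: [0.5293, -0.2021, 0.1205]
orientation: [3.096, -0.532, 0.003]
force: [0.9, 0.1, 0.6]
opening: 0.0005
gripper_force: 0.0
t: 6.17
tool_pos: [0.5426, -0.2067, 0.1333]
orientation: [3.096, -0.532, 0.0]
force: [-0.1, 0.2, -1.5]
opening: 0.0004
gripper_force: 0.0
```

View pics/s2c.png

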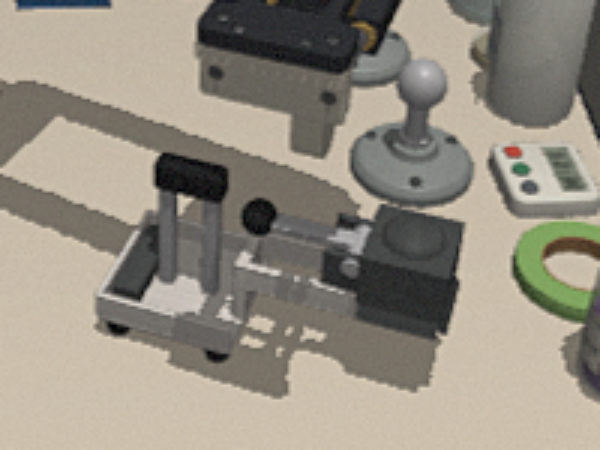

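The crop shows the handle still down, with the knob at (260,215), so the pinch slipped off. I'll open, back up and re-measure.

```bash
python3 -m inch '{"travel":[[0,0,-0.03],[-0.01,0,-0.06],[-0.02,0,-0.08],[-0.03,0,-0.09],[-0.03,0,-0.09],[-0.03,0,-0.09]],"spin":[0,0,0,0,0,0]}' 0
python3 - <<'E'
from h import *
p,t,s=tool();print(p)
for c in ['wrist','side','top']:
    pic,d,i=snap(c,c+'3.png');P=cloud(d,i)
    a=fit(P,(.475,-.183),-.33); a=fit(P,a['bar']-.002*np.array([np.cos(a['yaw']),np.sin(a['yaw'])]),a['yaw']);print(c,a)
    if c=='wrist': print('knob in tool',t.inv().apply(a['knob']-p),proj(a['knob'],i));Pw=P
# profile along sled axis in tool frame
T=t.inv().apply((Pw-p).reshape(-1,3)).reshape(Pw.shape);k=t.inv().apply(fit(Pw,(.475,-.183),-.33)['knob']-p)
for x in np.arange(-.07,.06,.004):
    m=(abs(T[...,0]-k[0]-x)<.002)&(abs(T[...,1]-k[1])<.004)&(Pw[...,2]>.03)
    if m.any(): print(round(x,3),Pw[m][:,2].max().round(4),end='; ')
E
python3 -c "
import cv2;im=cv2.imread('pics/wrist3.png');cv2.imwrite('pics/w3c.png',cv2.resize(im[60:260,170:370],None,fx=3,fy=3))"
```

```text
t: 6.72
tool_pos: [0.5144, -0.1968, 0.2236]
orientation: [3.096, -0.532, 0.002]
force: [-0.1, -0.4, -1.3]
opening: 0.0359
gripper_force: 0.0
[ 0.51442424 -0.19680719  0.22364134]
wrist {'bar': array([ 0.47600319, -0.18405515]), 'head': array([ 0.60084927, -0.22540964]), 'yaw': np.float64(-0.3198687950276957), 'dist': np.float64(0.13151706210122582), 'ext': [np.float64(0.0402), np.float64(0.0152), np.float64(0.0294), np.float64(0.0286)], 'zb': np.float64(0.11184580111492398), 'zh': np.float64(0.10335921030871004), 'knob': array([ 0.51593616, -0.19723052,  0.08529836])}
knob in tool [ 1.34979973e-03 -1.32607880e-04  1.38345243e-01] [278.94705068 199.65420376]
side {'bar': array([ 0.4767409 , -0.18458523]), 'head': array([ 0.60168213, -0.22807623]), 'yaw': np.float64(-0.3349737101711689), 'dist': np.float64(0.13229428401686807), 'ext': [np.float64(0.0404), np.float64(0.0146), np.float64(0.0313), np.float64(0.0274)], 'zb': np.float64(0.11228149742828916), 'zh': np.float64(0.10432284614851683), 'knob': array([ 0.51749069, -0.19608194,  0.08666891])}Traceback (most recent call last):
  Fil
[... 209 characters left out ...]
le(v[m],[3,97])) for v in (X,Y)]
                          ~~~~~~~~~~~~~^^^^^^^^^^^^^
    return _quantile_unchecked(
        a, q, axis, out, overwrite_input, method, keepdims, weights)
    return _ureduce(a,
                    func=_quantile_ureduce_func,
    ...<5 lines>...
                    overwrite_input=overwrite_input,
                    method=method)
    r = func(a, **kwargs)
    result = _quantile(arr,
                       quantiles=q,
    ...<2 lines>...
                       out=out,
                       weights=wgt)
    slices_having_nans = np.isnan(arr[-1, ...])
                                  ~~~^^^^^^^^^
IndexError: index -1 is out of bounds for axis 0 with size 0
```

View pics/w3c.png

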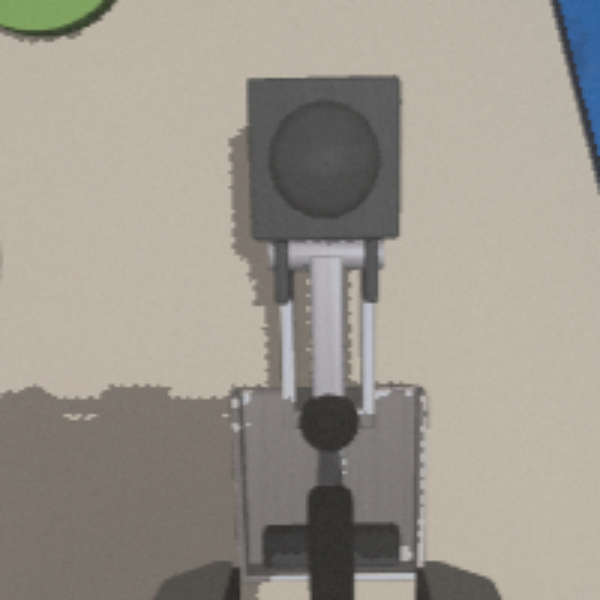

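```bash
python3 - <<'E'
from h import *
i=optics.camera_info('side')
for z in (.1163,.1333,.15,.17): print(z,proj((.5426,-.2067,z),i).round(1))
p,t,s=tool()
print(s['opening'])
pic,d,i2=snap('side','s4.png');P=cloud(d,i2)
# gripper finger points near the tool
T=t.inv().apply((P-p).reshape(-1,3));m=(abs(T[:,0])<.02)&(abs(T[:,1])<.075)&(T[:,2]>-.05)&(T[:,2]<.04)
Q=T[m]
for z in np.arange(-.05,.04,.005):
    k=Q[(Q[:,2]>=z)&(Q[:,2]<z+.005)]
    if len(k): print(round(z,3),len(k),k.min(0).round(3),k.max(0).round(3))
E
```

```text
0.1163 [301.6 263.2]
0.1333 [302.2 255.2]
0.15 [302.8 247.2]
0.17 [303.6 237.3]
0.04815992720915893
-0.05 54 [-0.008 -0.04  -0.05 ] [ 0.01   0.04  -0.045]
-0.045 53 [-0.008 -0.037 -0.045] [ 0.01  0.04 -0.04]
-0.04 57 [-0.008 -0.037 -0.04 ] [ 0.01   0.039 -0.035]
-0.035 69 [-0.009 -0.038 -0.035] [ 0.01   0.039 -0.03 ]
-0.03 71 [-0.008 -0.041 -0.03 ] [ 0.01   0.039 -0.025]
-0.025 75 [-0.008 -0.041 -0.025] [ 0.01   0.038 -0.02 ]
-0.02 45 [-0.007 -0.036 -0.02 ] [ 0.01   0.037 -0.015]
-0.015 40 [-0.009 -0.036 -0.015] [ 0.01   0.032 -0.01 ]
-0.01 3 [-0.003 -0.028 -0.01 ] [ 0.009 -0.027 -0.01 ]
```

The side-camera depth shows the fingertips about 10 mm *behind* the reported TCP rather than 17 mm ahead of it, which matches the slip. So I need to go about 27 mm deeper than stated. I'll retry.

```bash
python3 -m inch '{"travel":[[0.002,0,0.01],[0.002,0,0.02],[0.002,0,0.035],[0.002,0,0.055],[0.002,0,0.08],[0.002,0,0.105],[0.002,0,0.125],[0.002,0,0.145],[0.002,0,0.158],[0.002,0,0.164]],"spin":[0,0,0,0,0,0,0,0,0,0]}' 0 && python3 -m inch '{"travel":[[0,0,0],[0,0,0],[0,0,0],[0,0,0],[0,0,0],[0,0,0],[0,0,0],[0,0,0],[0,0,0],[0,0,0]],"spin":[0,0,0,0,0,0,0,0,0,0]}' 1 15 && python3 -m inch '{"travel":[[0,0,0],[0,0,0],[0,0,0]],"spin":[0,0,0]}'
```

```text
t: 7.75
tool_pos: [0.5139, -0.1962, 0.0554]
orientation: [-3.095, 0.531, 0.008]
force: [-0.1, -0.2, 1.3]
opening: 0.0931
gripper_force: 0.0
t: 8.58
tool_pos: [0.516, -0.1973, 0.0592]
orientation: [-3.096, 0.532, 0.0]
force: [0.1, -1.0, 0.6]
opening: 0.0312
gripper_force: 0.0
t: 8.83
tool_pos: [0.5159, -0.1976, 0.0592]
orientation: [3.096, -0.532, -0.0]
force: [-0.3, -2.2, 0.3]
opening: 0.021
gripper_force: 15.0
```

Now it is gripped at 21 mm. Raise along the arc.

```bash
python3 -m inch '{"travel":[[0.0005,0,-0.0045],[0.0013,0,-0.009],[0.0025,0,-0.013],[0.004,0,-0.0175],[0.0057,0,-0.0217],[0.0077,0,-0.0257],[0.01,0,-0.0295],[0.0128,0,-0.0332],[0.0128,0,-0.0332]],"spin":[0,0,0,0,0,0,0,0,0]}' && python3 -m inch '{"travel":[[0.003,0,-0.0035],[0.006,0,-0.0066],[0.0085,0,-0.0088],[0.0106,0,-0.0105],[0.0126,0,-0.012],[0.0146,0,-0.0133],[0.015,0,-0.0138],[0.015,0,-0.0138]],"spin":[0,0,0,0,0,0,0,0]}'
python3 - <<'E'
from h import *
snap('side','s5.png')
im=cv2.imread('pics/s5.png');cv2.imwrite('pics/s5c.png',cv2.resize(im[200:350,200:400],None,fx=3,fy=3))
E
```

```text
t: 9.58
tool_pos: [0.5292, -0.2019, 0.0936]
orientation: [3.096, -0.532, 0.002]
force: [-1.2, 1.2, 1.3]
opening: 0.0208
gripper_force: 15.0
t: 10.25
tool_pos: [0.5427, -0.2068, 0.1064]
orientation: [3.096, -0.532, 0.001]
force: [0.6, 0.2, -1.9]
opening: 0.0209
gripper_force: 15.0
```

View pics/s5c.png

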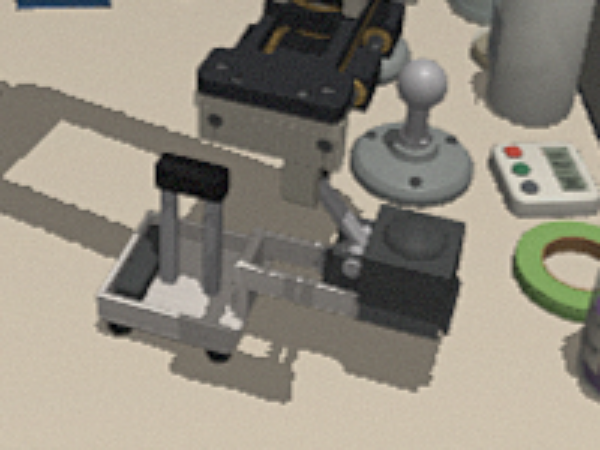

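The handle is well up, with the lever rising steeply from the hinge to the pads at (320,180), and the sled is undisturbed. I'll release, rise, and measure over the bar.

```bash
python3 -m inch '{"travel":[[0,0,0],[0,0,0],[0,0,0],[0,0,-0.01],[0,0,-0.03],[-0.01,0,-0.06],[-0.03,0,-0.09],[-0.05,0,-0.11],[-0.071,0,-0.12],[-0.071,0,-0.12]],"spin":[0,0,0,0,0,0,0,0,0,0]}' 0
python3 - <<'E'
from h import *
p,t,s=tool();print(p)
pic,d,i=snap('wrist','w6.png');P=cloud(d,i)
a=fit(P,(.475,-.183),-.33,False); a=fit(P,a['bar']-.002*np.array([np.cos(a['yaw']),np.sin(a['yaw'])]),a['yaw'],False);print(a)
print('bar in tool',t.inv().apply(np.r_[a['bar'],.104]-p),'tool yaw',np.arctan2(*t.as_matrix()[[1,0],0]))
pic,d,i=snap('side');P=cloud(d,i);T=t.inv().apply((P-p).reshape(-1,3));
for lo in (-.06,0.02):
  m=(abs(T[:,0])<.02)&(T[:,1]>lo)&(T[:,1]<lo+.04)&(T[:,2]>-.05)&(T[:,2]<.04);print(m.sum(),np.percentile(T[m,2],[90,98,100]) if m.any() else 0)
E
```

```text
t: 11.13
tool_pos: [0.475, -0.1829, 0.2312]
orientation: [3.094, -0.531, 0.009]
force: [-0.5, 0.9, 0.5]
opening: 0.0834
gripper_force: 0.0
[ 0.47501409 -0.18293607  0.23122983]
{'bar': array([ 0.47647148, -0.18358563]), 'head': array([ 0.60098203, -0.22556727]), 'yaw': np.float64(-0.32520260110401394), 'dist': np.float64(0.1313976193160063), 'ext': [np.float64(0.0403), np.float64(0.0146), np.float64(0.0297), np.float64(0.0283)], 'zb': np.float64(0.11186938780454359), 'zh': np.float64(0.10337099757370316), 'knob': None}
bar in tool [8.25390135e-04 1.15136815e-05 1.27237157e-01] tool yaw -0.3401290314195144
270 [-0.01302906 -0.00932452 -0.00704275]
314 [-0.01678186 -0.00990785 -0.00793182]
```

```bash
python3 -m inch '{"travel":[[0.001,0,0.01],[0.001,0,0.03],[0.001,0,0.055],[0.001,0,0.085],[0.001,0,0.11],[0.001,0,0.13],[0.001,0,0.143],[0.001,0,0.15],[0.001,0,0.151],[0.001,0,0.151]],"spin":[0,0,0,0,0,0,0,0,0,0]}' 0 && python3 -m inch '{"travel":[[0,0,0],[0,0,0],[0,0,0],[0,0,0],[0,0,0],[0,0,0],[0,0,0],[0,0,0],[0,0,0],[0,0,0]],"spin":[0,0,0,0,0,0,0,0,0,0]}' 1 50 && python3 -m inch '{"travel":[[0,0,0],[0,0,0],[0,0,0],[0,0,0]],"spin":[0,0,0,0]}'
```

```text
t: 12.07
tool_pos: [0.4759, -0.183, 0.0743]
orientation: [-3.096, 0.532, 0.003]
force: [-0.7, 0.3, -0.7]
opening: 0.0927
gripper_force: 0.0
t: 12.9
tool_pos: [0.4762, -0.1832, 0.0752]
orientation: [-3.096, 0.532, 0.0]
force: [0.1, 0.4, 0.3]
opening: 0.0312
gripper_force: 0.0
t: 13.23
tool_pos: [0.4761, -0.1833, 0.0751]
orientation: [3.096, -0.532, -0.001]
force: [-0.7, -1.3, -0.5]
opening: 0.0156
gripper_force: 49.9
```

```bash
python3 -m inch '{"travel":[[0,0,-0.005],[0,0,-0.015],[0,0,-0.03],[0,0,-0.045],[0,0,-0.06],[0,0,-0.07],[0,0,-0.075],[0,0,-0.075],[0,0,-0.075],[0,0,-0.075]],"spin":[0,0,0,0,0,0,0,0,0,0]}' && python3 -m inch '{"travel":[[0,-0.01,0],[-0.005,-0.025,0],[-0.008,-0.04,0],[-0.01,-0.06,0],[-0.015,-0.075,0],[-0.016,-0.09,0],[-0.016,-0.098,0],[-0.016,-0.1,0],[-0.016,-0.1,0],[-0.016,-0.1,0]],"spin":[0,0,0,0,0,0,0,0,0,0]}'
python3 - <<'E'
from h import *
p,t,s=tool();print(p)
cv=lambda P:t.inv().apply((P-p).reshape(-1,3)).reshape(P.shape)
for c in ('wrist','side','top'):
    pic,d,i=snap(c,c+'7.png');P=cloud(d,i);T=cv(P);Z=-T[...,2]
    # histogram of heights near the head, in the tool frame
    m=(abs(T[...,0]-.133)<.045)&(abs(T[...,1])<.045)&(Z>-.03)&(Z<.06)
    if m.sum()>30:
        h,e=np.histogram(Z[m],bins=np.arange(-.03,.06,.003));print(c,[(round(a,3),int(b)) for a,b in zip(e,h) if b>10])
        for lo in (.018,.022,.026,.03):
            k=m&(Z>lo)&(Z<lo+.004)
            if k.sum()>20: print(lo,T[k][:,:2].min(0).round(4),T[k][:,:2].max(0).round(4))
    b=ball(P,(.633,-.037),.018);print(b,t.inv().apply(b[0][:3]-p))
E
```

```text
t: 14.07
tool_pos: [0.4756, -0.1829, 0.1491]
orientation: [-3.096, 0.532, 0.003]
force: [-0.5, 0.5, -6.0]
opening: 0.016
gripper_force: 49.9
t: 14.9
tool_pos: [0.4944, -0.084, 0.1499]
orientation: [3.096, -0.532, -0.001]
force: [0.2, -0.8, -5.2]
opening: 0.0153
gripper_force: 49.9
[ 0.49440255 -0.08397299  0.14994157]
wrist [(np.float64(-0.03), 19), (np.float64(-0.024), 22), (np.float64(-0.021), 18), (np.float64(-0.018), 23), (np.float64(-0.015), 15), (np.float64(-0.009), 27), (np.float64(-0.006), 19), (np.float64(-0.0), 44), (np.float64(0.003), 36), (np.float64(0.006), 153), (np.float64(0.009), 761), (np.float64(0.012), 1146), (np.float64(0.015), 171), (np.float64(0.018), 440), (np.float64(0.021), 3930), (np.float64(0.024), 1042), (np.float64(0.027), 1636), (np.float64(0.03), 415), (np.float64(0.033), 61)]
0.018 [ 0.0958 -0.0258] [0.1334 0.0234]
0.022 [ 0.0932 -0.0254] [0.1329 0.0229]
0.026 [ 0.0898 -0.0176] [0.1316 0.015 ]
0.03 [ 0.0881 -0.0104] [0.1302 0.0091]
(array([ 0.63174361, -0.03726238,  0.07358569,  0.01773163]), 1907) [ 0.11393043 -0.08988107  0.07626217]
side [(np.float6
[... 328 characters left out ...]
loat64(0.009), 58), (np.float64(0.012), 93), (np.float64(0.015), 52), (np.float64(0.018), 59), (np.float64(0.021), 196), (np.float64(0.024), 123), (np.float64(0.027), 86), (np.float64(0.03), 71)]
0.018 [ 0.0941 -0.0237] [0.1587 0.0241]
0.022 [ 0.0899 -0.0277] [0.1585 0.0238]
0.026 [ 0.0881 -0.0172] [0.1499 0.0152]
0.03 [ 0.088  -0.0117] [0.1449 0.0108]h.py:23: RuntimeWarning: Mean of empty slice.
  s=least_squares(f,[*Q.mean(0)[:2],0.075,r0],loss='soft_l1',f_scale=0.001)
  ret = um.true_divide(
Traceback (most recent call last):
  File "h.py", line 23, in ball
    s=least_squares(f,[*Q.mean(0)[:2],0.075,r0],loss='soft_l1',f_scale=0.001)
ValueError: Initial guess is outside of provided bounds
```

View pics/wrist7.png

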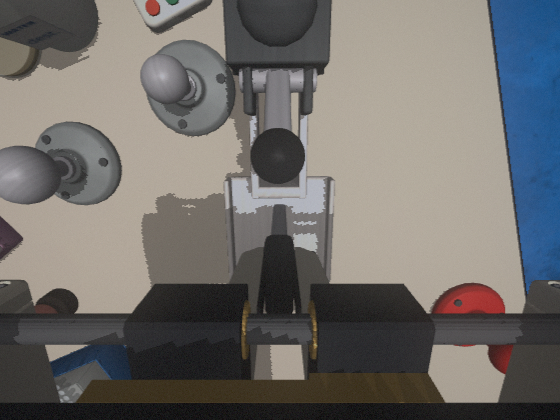

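The wrist picture shows the sled held square, with the knob up at (277,155) and the head at (277,30). The small ball is at (165,78) and the red stand at (468,315). Combining the cameras, the ball needs a shift of (-0.019, -0.0905). I'll go above it, then lower in stages.

```bash
python3 -m inch '{"travel":[[-0.002,-0.01,0],[-0.005,-0.025,0],[-0.009,-0.043,0],[-0.013,-0.06,0],[-0.016,-0.075,0],[-0.018,-0.085,0],[-0.019,-0.0905,0],[-0.019,-0.0905,0],[-0.019,-0.0905,0.005],[-0.019,-0.0905,0.01]],"spin":[0,0,0,0,0,0,0,0,0,0]}' && python3 -m inch '{"travel":[[0,0,0.006],[0,0,0.012],[0,0,0.018],[0,0,0.024],[0,0,0.028],[0,0,0.032],[0,0,0.034],[0,0,0.034],[0,0,0.034]],"spin":[0,0,0,0,0,0,0,0,0]}'
```

```text
t: 15.83
tool_pos: [0.5071, 0.0073, 0.1401]
orientation: [3.096, -0.533, 0.001]
force: [0.3, 0.6, -6.2]
opening: 0.0152
gripper_force: 49.9
t: 16.58
tool_pos: [0.5069, 0.0081, 0.1063]
orientation: [-3.096, 0.532, 0.0]
force: [-0.9, -0.2, -5.4]
opening: 0.0159
gripper_force: 49.9
```

```bash
python3 - <<'E'
from h import *
p,t,s=tool();print(p,s['force'])
snap('side','s8.png')
im=cv2.imread('pics/s8.png');cv2.imwrite('pics/s8c.png',cv2.resize(im[170:320,220:420],None,fx=3,fy=3))
E
```

```text
[0.50688472 0.00806023 0.10629151] [-0.88403886 -0.21616789 -5.39451111]
```

View pics/s8c.png

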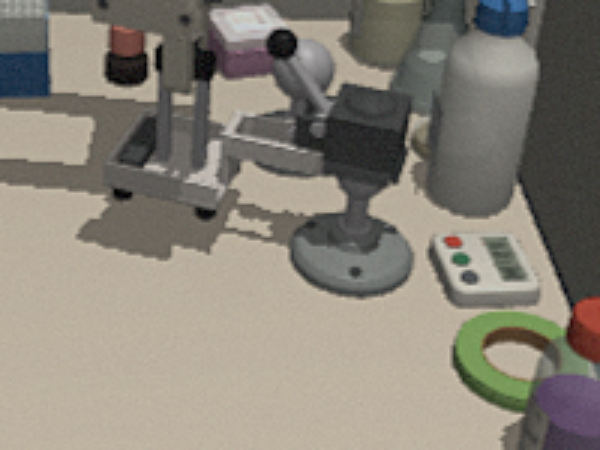

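The head is already over the small ball, with the neck showing below it at (355,190) and no contact force. I'll continue down.

```bash
python3 -m inch '{"travel":[[0,0,0.004],[0,0,0.008],[0,0,0.012],[0,0,0.016],[0,0,0.02],[0,0,0.023],[0,0,0.025],[0,0,0.025]],"spin":[0,0,0,0,0,0,0,0]}' && python3 -m inch '{"travel":[[0,0,0.002],[0,0,0.004],[0,0,0.0055],[0,0,0.0065],[0,0,0.0065],[0,0,0.0065]],"spin":[0,0,0,0,0,0]}'
```

```text
t: 17.3
tool_pos: [0.5065, 0.008, 0.0806]
orientation: [3.096, -0.532, -0.001]
force: [0.5, -0.3, -6.3]
opening: 0.0156
gripper_force: 50.0
t: 17.8
tool_pos: [0.5072, 0.0079, 0.0752]
orientation: [3.096, -0.532, 0.001]
force: [-0.5, -2.4, -1.1]
opening: 0.0155
gripper_force: 50.0
```

```bash
python3 -m inch '{"travel":[[0,0,0.001],[0,0,0.001]],"spin":[0,0]}' && python3 -m inch '{"travel":[[0,0,0],[0,0,0],[0,0,0],[0,0,0],[0,0,-0.01],[0,0,-0.04],[0,0,-0.08],[0,0,-0.12],[0,0,-0.15],[0,0,-0.15]],"spin":[0,0,0,0,0,0,0,0,0,0]}' 0
python3 - <<'E'
from h import *
p,t,s=tool();print(p)
yaw=np.arctan2(*t.as_matrix()[[1,0],0])
for c in ('wrist','side'):
    pic,d,i=snap(c,c+'9.png');P=cloud(d,i)
    a=fit(P,(.505,.008),yaw,False);print(c,yaw,a)
    o=np.array([.507,.008]);D=P[...,:2]-o;ca,sa=np.cos(yaw),np.sin(yaw)
    X=D[...,0]*ca+D[...,1]*sa;Y=-D[...,0]*sa+D[...,1]*ca;Z=P[...,2]
    m=(abs(X-.073)<.03)&(abs(Y)<.02)&(Z>.118)&(Z<.17);Q=P[m]
    if len(Q)>20:
        k=least_squares(lambda v:np.linalg.norm(Q-v,axis=1)-.011,[*Q.mean(0)[:2],Q[:,2].max()-.011],loss='soft_l1',f_scale=.001).x
        print('knob',k,'tool',t.inv().apply(k-p),len(Q))
    # deck rim / head-top heights
    for n,x0,w,lo in (('deckrear',-.035,.008,.028),('deckfront',.036,.006,.028)):
        mm=(abs(X-x0)<w)&(abs(abs(Y)-.04)<.004)&(Z>lo)&(Z<.045)
        if mm.any(): print(n,np.percentile(Z[mm],90).round(4),mm.sum())
im=cv2.imread('pics/side9.png');cv2.imwrite('pics/s9c.png',cv2.resize(im[170:320,220:420],None,fx=3,fy=3))
E
```

```text
t: 17.97
tool_pos: [0.5073, 0.0077, 0.0751]
orientation: [3.096, -0.532, 0.002]
force: [-4.8, -3.1, 7.6]
opening: 0.0159
gripper_force: 50.0
t: 18.8
tool_pos: [0.5107, 0.0078, 0.2329]
orientation: [-3.095, 0.531, -0.02]
force: [0.8, 0.4, 1.2]
opening: 0.0775
gripper_force: 0.0
[0.51069987 0.00782675 0.23290408]
wrist -0.3400856282209316 {'bar': array([0.50774485, 0.00820772]), 'head': array([ 0.63086048, -0.03602819]), 'yaw': np.float64(-0.3449391167945702), 'dist': np.float64(0.1308215395365554), 'ext': [np.float64(0.0399), np.float64(0.0148), np.float64(0.0297), np.float64(0.0287)], 'zb': np.float64(0.1118093446774483), 'zh': np.float64(0.10342163554832312), 'knob': None}
knob [ 0.57112414 -0.01462003  0.13034654] tool [0.06318838 0.00134952 0.10333637] 495
deckrear 0.0332 78
deckfront 0.0327 56
side -0.3400856282209316 {'bar': array([0.50809591, 0.00635241]), 'head': array([ 0.62136449, -0.03598903]), 'yaw': np.float64(-0.3577310121519997), 'dist': np.float64(0.12092380765053831), 'ext': [np.float64(0.0395), np.float64(0.0151), np.float64(0.0536), np.float64(0.0241)], 'zb': np.float64(0.11152450247698481), 'zh': np.float64(0.10441686505486397), 'knob': None}
knob [ 0.57273752 -0.01404479  0.13126311] tool [0.06452863 0.00026607 0.10243977] 107
deckrear 0.034 34
deckfront 0.0345 17
```

View pics/s9c.png

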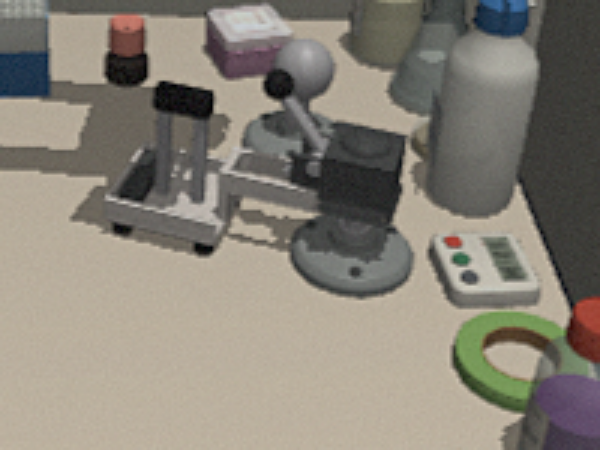

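The sled stands level on its feet with the ball seated: the head and bar heights match those measured on the table, and the head sits on the stand at (360,190). Now I'll pinch the raised knob at (279,83).

```bash
python3 -m inch '{"travel":[[0.01,0,0],[0.03,0,0],[0.05,0,0.005],[0.065,0,0.02],[0.069,0,0.05],[0.069,0,0.08],[0.069,0,0.105],[0.069,0,0.118],[0.069,0,0.1215],[0.069,0,0.1215]],"spin":[0,0,0,0,0,0,0,0,0,0]}' 0 && python3 -m inch '{"travel":[[0,0,0],[0,0,0],[0,0,0],[0,0,0],[0,0,0],[0,0,0],[0,0,0],[0,0,0],[0,0,0],[0,0,0]],"spin":[0,0,0,0,0,0,0,0,0,0]}' 1 20 && python3 -m inch '{"travel":[[0,0,0],[0,0,0],[0,0,0],[0,0,0]],"spin":[0,0,0,0]}'
```

```text
t: 19.73
tool_pos: [0.5706, -0.0148, 0.1007]
orientation: [3.096, -0.532, -0.005]
force: [-0.4, 0.0, -0.1]
opening: 0.0929
gripper_force: 0.0
t: 20.57
tool_pos: [0.5718, -0.015, 0.1022]
orientation: [-3.096, 0.532, 0.0]
force: [-0.1, -1.0, -0.5]
opening: 0.0307
gripper_force: 0.0
t: 20.9
tool_pos: [0.5718, -0.0152, 0.1022]
orientation: [3.096, -0.532, -0.0]
force: [-1.5, -1.2, -0.1]
opening: 0.0206
gripper_force: 20.0
```

```bash
python3 -m inch '{"travel":[[-0.004,0,0.003],[-0.0085,0,0.0067],[-0.0115,0,0.01],[-0.0146,0,0.0133],[-0.0174,0,0.017],[-0.0197,0,0.0208],[-0.0217,0,0.0248],[-0.0235,0,0.029],[-0.0235,0,0.029]],"spin":[0,0,0,0,0,0,0,0,0]}' && python3 -m inch '{"travel":[[-0.0013,0,0.0043],[-0.0024,0,0.0086],[-0.0032,0,0.013],[-0.0037,0,0.0165],[-0.0038,0,0.018],[-0.0038,0,0.018]],"spin":[0,0,0,0,0,0]}'
```

```text
t: 21.65
tool_pos: [0.5488, -0.0069, 0.0719]
orientation: [3.096, -0.532, -0.003]
force: [0.5, -2.0, -1.4]
opening: 0.0207
gripper_force: 20.0
t: 22.15
tool_pos: [0.5462, -0.0059, 0.055]
orientation: [3.096, -0.532, -0.0]
force: [-1.4, -2.7, 2.0]
opening: 0.0206
gripper_force: 20.0
```

Released next, then press from above with closed fingers.

```bash
python3 -m inch '{"travel":[[0,0,0],[0,0,0],[0,0,0],[0,0,0],[0.001,0,-0.01],[0.001,0,-0.03],[0.001,0,-0.05],[0.001,0,-0.06],[0.001,0,-0.06]],"spin":[0,0,0,0,0,0,0,0,0]}' 0.5 && python3 -m inch '{"travel":[[0,0,0],[0,0,0],[0,0,0],[0,0,0],[0,0,0],[0,0,0],[0,0,0],[0,0,0],[0,0,0]],"spin":[0,0,0,0,0,0,0,0,0]}' 1 20 && python3 -m inch '{"travel":[[0,0,0.004],[0,0,0.009],[0,0,0.014],[0,0,0.018],[0,0,0.02],[0,0,0.022],[0,0,0.024],[0,0,0.024]],"spin":[0,0,0,0,0,0,0,0]}'
```

```text
t: 22.9
tool_pos: [0.5495, -0.0064, 0.119]
orientation: [-3.096, 0.532, -0.009]
force: [0.2, -1.0, 0.0]
opening: 0.0464
gripper_force: 0.0
t: 23.65
tool_pos: [0.5471, -0.0062, 0.1152]
orientation: [-3.096, 0.532, 0.0]
force: [0.1, -0.1, 0.5]
opening: 0.0005
gripper_force: 0.0
t: 24.32
tool_pos: [0.5469, -0.0062, 0.0908]
orientation: [3.096, -0.532, -0.001]
force: [-1.3, -0.0, 0.0]
opening: 0.0006
gripper_force: 0.0
```

Step down gently to contact, watching the force.

```bash
for k in 1 2 3; do python3 -m inch '{"travel":[[0,0,0.001],[0,0,0.002],[0,0,0.002],[0,0,0.002]],"spin":[0,0,0,0]}' | egrep 'tool_pos|force:'; done
```

```text
tool_pos: [0.5472, -0.0062, 0.0893]
force: [-0.0, 0.6, 0.7]
gripper_force: 0.0
tool_pos: [0.5474, -0.0062, 0.0876]
force: [-0.5, -0.3, 2.2]
gripper_force: 1.2
tool_pos: [0.5483, -0.0065, 0.0869]
force: [-1.5, -0.6, 10.1]
gripper_force: 5.0
```

```bash
python3 -m inch '{"travel":[[0,0,0.001],[0,0,0.002],[0,0,0.002],[0,0,0.002]],"spin":[0,0,0,0]}' && python3 -m inch '{"travel":[[0,0,-0.01],[0,0,-0.03],[0,0,-0.06],[-0.02,0,-0.1],[-0.05,0,-0.13],[-0.05,0,-0.15],[-0.05,0,-0.15],[-0.05,0,-0.15]],"spin":[0,0,0,0,0,0,0,0]}'
python3 - <<'E'
from h import *
p,t,s=tool();yaw=-.34
for c in ('wrist','side'):
    pic,d,i=snap(c,c+'10.png');P=cloud(d,i)
    a=fit(P,(.5055,.0085),yaw,True);print(c,a)
    for n in ('vial','tape'):
        for r in models.look_for(c,n)[:1]: print(n,r['p'],np.round(r['centre'],3))
im=cv2.imread('pics/side10.png');cv2.imwrite('pics/s10c.png',cv2.resize(im[170:320,220:420],None,fx=3,fy=3))
E
```

```text
t: 25.65
tool_pos: [0.5486, -0.0065, 0.0864]
orientation: [3.096, -0.532, 0.005]
force: [-7.1, 0.4, 21.3]
opening: 0.0007
gripper_force: 10.5
t: 26.32
tool_pos: [0.5009, 0.0105, 0.2351]
orientation: [-3.096, 0.531, -0.006]
force: [-0.7, -0.5, -1.0]
opening: 0.0004
gripper_force: 0.0
wrist {'bar': array([0.50741028, 0.00841251]), 'head': array([ 0.63191875, -0.03550802]), 'yaw': np.float64(-0.33912386289220836), 'dist': np.float64(0.13202791495515612), 'ext': [np.float64(0.0402), np.float64(0.0147), np.float64(0.0287), np.float64(0.0285)], 'zb': np.float64(0.11192658138773914), 'zh': np.float64(0.10342093382857354), 'knob': array([ 0.5474502 , -0.0059739 ,  0.08537927])}
vial 0.75 [0.464 0.213 0.042]
side {'bar': array([0.50831804, 0.00660967]), 'head': array([ 0.63255231, -0.03924563]), 'yaw': np.float64(-0.3535911518381041), 'dist': np.float64(0.13242682156390226), 'ext': [np.float64(0.0401), np.float64(0.0143), np.float64(0.0317), np.float64(0.025)], 'zb': np.float64(0.11175356394493835), 'zh': np.float64(0.10410940920232109), 'knob': array([ 0.54866673, -0.00509354,  0.08648396])}
vial 0.74 [0.461 0.205 0.033]
tape 0.86 [ 0.71  -0.141  0.012]
```

View pics/s10c.png

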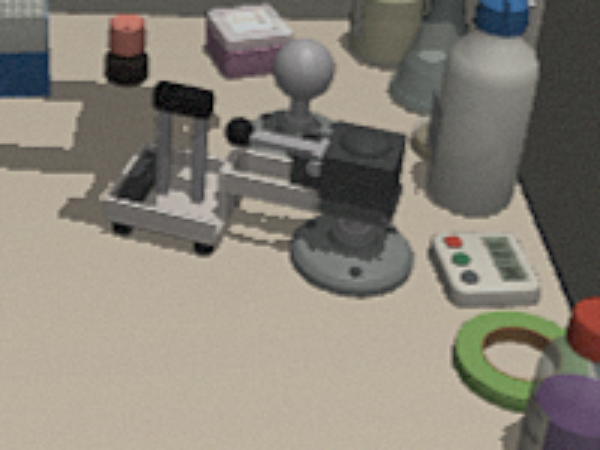

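The handle is fully down: the knob at (240,131) measures 0.0854, the same as when it was pressed onto its stop earlier. The sled is level on the small stand, the robot is clear, and the vial and tape have not moved.

```bash
python3 -c "
from plant import close_job;print(close_job())"
```

```text
the job is handed in; nothing more can be done
None
```

The sled is hitched to the small ball, standing level with the ball seated and the handle pressed fully down; the vial and tape did not move, and I handed the job in at about 27 s. The first pinch slipped off the knob before a second one raised the handle, because the fingertips sit about 10 mm behind the reported TCP rather than 17 mm ahead.

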